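Back an oversize blank out of the gauging chute

ROBOT

A 6-joint arm with a two-finger parallel gripper is mounted at the origin on the work surface. World frame = base frame: x ahead of the robot, y to its left, z up, the work surface at z = 0. Lengths are in m, angles in rad, forces in N, time in s.
With the tool pointing down it reaches from about 0.325 to 0.775 m from the base axis. Payload 5.5 kg.
Tool frame: the origin (TCP) lies between the finger pads; the fingertips stand 8 mm ahead of it and the grasp point (between the pads) lies 11 mm behind it (tcp_to_tips is the distance from the TCP to the fingertips, in m); z points along the fingers, y is the direction in which the jaws open and shut (so a half turn about z gives the same grasp; the last joint's range is limited). The gripper opens to 88 mm and grips with 3 to 60 N. Pads are 20 mm wide; open, the fingers measure 115 mm over their backs; the gripper's body (75 mm by 178 mm) begins 61 mm behind the grasp point.
Start: joints at [-0.057, 0.091, 1.231, -0, 1.82, -0.057], TCP at [0.6, -0, 0.231] pointing down, gripper open.
Joint ranges: [-2.87, 2.87], [-0.86, 2.18], [0.17, 2.46], [-1.51, 4.65], [0.06, 2.69], [-2.65, 2.65]. Speed limits (rad/s): [2.57, 2.57, 3.01, 3.14, 3.14, 3.14].

INTERFACE

Orientations are given as a unit quaternion [w, x, y, z].
In Python, from bench import * gives the robot as it stands. Calls block until the motion is done:
- move_to(position, orientation): joint-space move of the TCP to a pose.
- move_l(position, speed=0.15, orientation=None): straight line of the TCP; orientation=None keeps the orientation; speed is the mean speed in m/s.
- movej(angles): joint-space move.
- gripper_open() and close(): open the fingers fully, or close them until they stop; the grip force is fixed at half the most.
- hold(seconds).
- inverse_kinematics(position, orientation): joint angles nearest the present ones, or None.
- state(): the state.
- get_image(name): name is "scene" or "side" or "wrist"; returns a dict with "frame" (400x640x3 uint8, blue, green, red), "depth" (400x640 float32, m along the optical axis (not along the pixel's ray), 0 where there is no reading), "camera_matrix" (3x3 intrinsics, pixels), "k1" (the pictures are not rectified: a ray, as slopes to the right and down, at radius r is drawn at 1 + k1 r^2 times it, then the intrinsics apply), "view" (4x4, takes a point from world to camera coordinates). Camera axes: x right, y up, looking along -z (the intrinsics and any distortion apply to the point x, -y, -z); pixel columns grow to the right and rows downward; lengths in m; the calibration is good to about 2 mm. A picture is of the moment at which its call begins.
A pose or a line that the arm cannot do raises IKError and nothing moves.
- job_done(): hands the job in, once; it reports no verdict.
The state is a dict: "time": time; "joint_pos": joint angles; "dq": joint speeds; "joint_torque": joint torques, N m; "ee_pos": TCP position; "ee_rot": TCP orientation; "ft_force": force on the tool from outside, world axes, zero at the start; "moment": the same for the moment, N m; "finger_gap": finger opening in m.
Only numpy, scipy, OpenCV 4.12 (cv2) and the standard library are available. Lean on these libraries where they do the work, as an engineer would, in place of code of your own. Each camera call takes 0.05 s, during which the arm holds its last target.

TASK

An oversize blank is stuck at the brass gauge shoes, under the overhanging rails of the sloping chute. Reach down through the slot behind it and push it back up the chute until its whole length lies in the open bay above the rails, without pushing it off the end; then lift it clear of the track and lay it flat, right side up, on the floor of the red tray without dropping it. Leave the good blanks in the green tray and everything else on the table where they are.

Things in the scene. Friction and masses are not known exactly. Their poses are not given: they have to be found in the camera images.
- stuck_blank: The oversize blank stuck in the chute: rigid aluminium plate 90 mm long (its x) x 56 mm wide (its y) x 18 mm thick (its z), about 0.17 to 0.34 kg, with two dark hole marks on its top. Origin at the centre of its underside; at the start its x points up the chute, its z is square to the track. Friction keeps it where it is left on the slope.
- chute: Fixed straight gauging chute, sloping 0.14 rad. Origin on the track's upper face, on the centre line, 65 mm above the table; x points uphill along the track, z is square to it. Blue railed part from x = -170 to +40 mm, open bay from +40 to +170 mm. Rails: side walls 60 mm apart inside, 72 outside; inward lips 21 to 27 mm above the track leave a slot 42 mm wide open along the whole middle.
- shoe_line (a point): Point on the track's centre line at chute x = -115 mm: the uphill faces of two brass gauge shoes under the lips (x = -130 to -115). They leave 12 mm of height at the sides, so the 18 mm blank cannot pass downhill; the 42 mm slot is open between them. The blank's lower end edge starts 2 to 40 mm uphill of here, so a fingertip can come down through the slot behind it. Axes as the chute's.
- rail_end (a point): Point on the track's centre line, on its upper face, where the rails end and the open bay begins (chute x = +40 mm); axes as the chute's. The bay is 130 mm long: a bare track 40 mm wide, 8 mm thick, without walls, lips or end stop, so the blank overhangs it 8 mm each side. Beneath it is only a foot 34 mm wide on the centre line.
- reject_tray: Fixed open red tray, 140 x 150 mm outside (x, y), 24 mm high, walls and floor 4 mm thick. Origin at the centre of its underside; z up. It and the green tray may stand in either order.
- pass_tray: Fixed open green tray of the same size (140 x 150 x 24 mm, walls and floor 4 mm), holding the two good blanks. Origin at the centre of its underside.
- good_blank_1: a good blank, aluminium plate 90 x 56 x 12 mm with two dark hole marks, lying in the green pass tray; origin at the centre of its underside. Leave alone.
- good_blank_2: a second good blank, 90 x 56 x 12 mm, lying on top of good_blank_1 in the green pass tray; origin at the centre of its underside. Leave alone.
- v_block: dark steel V-block, 70 x 50 x 44 mm, on the table beyond the chute; origin at the centre of its underside. Bystander.
- calculator: grey desk calculator, 150 x 85 x 15 mm, lying on the robot's right, off the chute's lower end; origin at the centre of its underside. Bystander.
- casting: dark red cast flange with a hub, 110 mm diameter, 60 mm high, on the table beyond the chute; origin at the centre of its underside. Bystander.
- plug_gauge: steel plug gauge standing upright, 32 mm diameter, 60 mm high, on the robot's right between robot and chute; origin at the centre of its underside. Bystander.
- block_case: low wooden gauge-block case, 120 x 80 mm, 34 mm high, off the far side of the chute's lower end; origin at the centre of its underside. Bystander.
Mind the look-alikes: they are no part of the job. Leave any turquoise look-alike of the stuck_blank alone.

How it is judged:
By the outcome, as a careful person would: the job done as asked, in the order asked, and still so for the second after the job is handed in, with the robot touching nothing.
It also fails if it takes over 59 s, if anything falls off the work surface, if the arm or the gripper's body presses on something with over 40 N, if the wrist force passes 120 N, or if a joint passes its speed limit or range.

## Working session

There is one attempt and no reset: what is moved stays moved. The work goes in short steps, each a Python script; the robot and the scene stay as the last script left them, time stands still between calls to the robot, and variables do not carry over. Pictures are saved under pics/ and viewed, and the job is handed in when it is done.

```bash
ls; mkdir -p pics; python3 - <<'E'
from bench import *
import cv2,numpy as np
for n in ["scene","side","wrist"]:
    d=get_image(n); cv2.imwrite(f"pics/{n}0.png",d["frame"]); np.savez(f"{n}0.npz",**d)
    print(n,d["camera_matrix"].tolist(),d["k1"],np.round(d["view"],3).tolist(),(d["depth"]>0).mean())
print(state())
E
```

```text
pics
scene [[509.58757578322417, 0.0, 325.3709411781493], [0.0, 509.58757578322417, 196.61476623593472], [0.0, 0.0, 1.0]] -0.05756296918940492 [[-0.608, 0.793, 0.014, 0.406], [-0.548, -0.432, 0.716, 0.241], [0.574, 0.428, 0.698, -1.507], [0.0, 0.0, 0.0, 1.0]] 0.995828125
side [[362.61241721981514, 0.0, 319.2678224492309], [0.0, 362.61241721981514, 201.78038919423557], [0.0, 0.0, 1.0]] -0.008462309392225656 [[0.79, -0.614, 0.006, -0.459], [0.406, 0.53, 0.745, -0.244], [-0.46, -0.586, 0.667, -0.72], [0.0, 0.0, 0.0, 1.0]] 0.9959765625
wrist [[334.1550312361068, 0.0, 322.90419289416184], [0.0, 334.1550312361068, 197.02695699289356], [0.0, 0.0, 1.0]] -0.040467653114222873 [[1.0, -0.001, -0.002, -0.599], [0.0, 0.968, -0.249, 0.029], [0.002, 0.249, 0.968, -0.39], [0.0, 0.0, 0.0, 1.0]] 0.99596484375
{'time': 0.15, 'joint_pos': array([-5.67206351e-02,  9.17063025e-02,  1.23161620e+00,  1.56356483e-05,
        1.81979235e+00, -5.66799018e-02]), 'dq': array([-8.47161166e-05, -1.18597774e-03, -3.45275086e-03, -5.27449048e-04,
        2.07989202e-03,  8.55719290e-04]), 'joint_torque': array([ 1.35033202e-03, -4.47044814e+01, -4.06907630e+01,  6.99103042e-02,
        2.74600578e-02, -1.16549641e-04]), 'ee_pos': array([5.99788150e-01, 3.05162875e-06, 2.29750488e-01]), 'ee_rot': array([-5.72857889e-04,  7.07119619e-01,  7.07093533e-01, -5.01160960e-04]), 'ft_force': array([-0.18126579, -0.13276539, -0.17766622]), 'moment': array([-0.02323003,  0.01338721,  0.03973257]), 'finger_gap': 0.08782651789226145}
```

View pics/scene0.png

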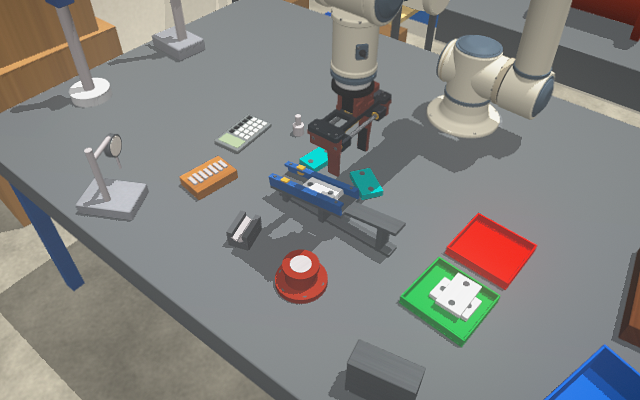

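View pics/side0.png

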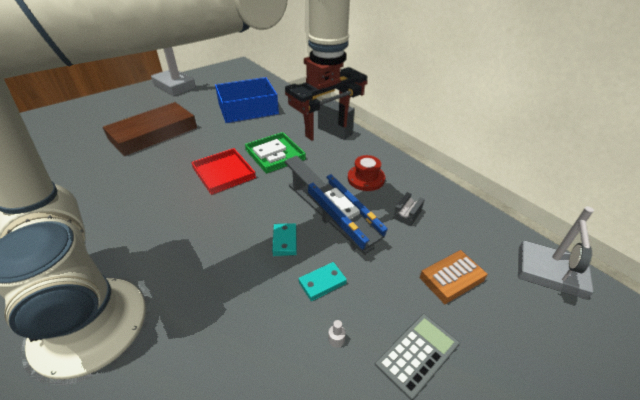

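View pics/wrist0.png

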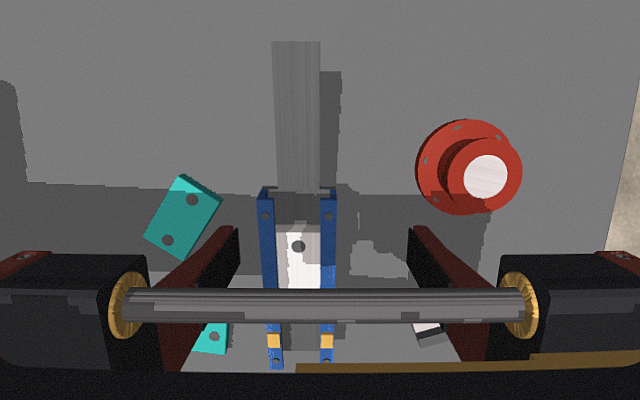

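```bash
cat > h.py <<'E'
import cv2,numpy as np
def world(d,uv):
    uv=np.asarray(uv,float).reshape(-1,2)
    K=d["camera_matrix"]; n=cv2.undistortPoints(uv.reshape(-1,1,2),K,np.array([float(d["k1"]),0,0,0])).reshape(-1,2)
    ij=np.round(uv).astype(int); z=d["depth"][ij[:,1],ij[:,0]]
    pc=np.c_[n[:,0]*z,-n[:,1]*z,-z,np.ones(len(z))]
    return (pc@np.linalg.inv(d["view"]).T)[:,:3]
def rays(d,uv):
    uv=np.asarray(uv,float).reshape(-1,2)
    n=cv2.undistortPoints(uv.reshape(-1,1,2),d["camera_matrix"],np.array([float(d["k1"]),0,0,0])).reshape(-1,2)
    M=np.linalg.inv(d["view"]); D=np.c_[n[:,0],-n[:,1],-np.ones(len(n))]@M[:3,:3].T
    return M[:3,3],D
def onz(d,uv,z):
    c,D=rays(d,uv); t=(z-c[2])/D[:,2]; return c+t[:,None]*D
def pix(d,P):
    P=np.asarray(P,float).reshape(-1,3); p=np.c_[P,np.ones(len(P))]@np.asarray(d["view"]).T
    q=np.c_[p[:,0],-p[:,1],-p[:,2]]
    return cv2.projectPoints(q,np.zeros(3),np.zeros(3),d["camera_matrix"],np.array([float(d["k1"]),0,0,0]))[0].reshape(-1,2)
E
python3 - <<'E'
import numpy as np,cv2
from h import *
for n,(a,b,c,e) in dict(scene=(250,140,420,270),side=(270,145,400,260),wrist=(230,20,360,380)).items():
    d=dict(np.load(n+"0.npz")); f=d["frame"]; hsv=cv2.cvtColor(f,cv2.COLOR_BGR2HSV)
    cv2.imwrite(f"pics/{n}0z.png",cv2.resize(f[b:e,a:c],None,fx=(1.6 if n=="wrist" else 4.5),fy=(1.6 if n=="wrist" else 4.5),interpolation=cv2.INTER_CUBIC))
    roi=np.zeros(f.shape[:2],bool); roi[b:e,a:c]=1
    for nm,lo,hi in [("blue",(105,120,40),(125,255,255)),("brass",(15,100,120),(30,255,255)),("white",(0,0,180),(180,40,255))]:
        m=(cv2.inRange(hsv,lo,hi)>0)&roi
        v,u=np.nonzero(m)
        if len(u)==0: print(n,nm,0);continue
        P=world(d,np.c_[u,v]); print(n,nm,len(u),"min",P.min(0).round(4),"max",P.max(0).round(4),"med",np.median(P,0).round(4))
        if nm=="brass": print(np.c_[u,v][:4].tolist())
    for nm,lo,hi in [("green",(50,150,60),(70,255,255)),("red",(0,200,150),(3,255,255))]:
        m=(cv2.inRange(hsv,lo,hi)>0); k,lab,st,ce=cv2.connectedComponentsWithStats(m.astype(np.uint8))
        for i in np.argsort(-st[1:,4])[:2]+1:
            if st[i,4]<100: continue
            v,u=np.nonzero(lab==i); P=world(d,np.c_[u,v]); 
            print(n,nm,st[i].tolist(),np.percentile(P,[1,50,99],axis=0).round(3).tolist())
E
```

```text
scene blue 1377 min [ 0.5366 -0.2165  0.0417] max [1.245  0.4278 0.8729] med [ 0.6064 -0.0941  0.0789]
scene brass 85 min [ 0.5408 -0.1777  0.0593] max [1.245  0.4278 0.8729] med [ 0.5538 -0.1675  0.0789]
[[299, 164], [299, 165], [300, 165], [301, 165]]
scene white 596 min [ 0.5503 -0.1841  0.024 ] max [1.245  0.4278 0.8729] med [ 0.5849 -0.0496  0.0726]
scene green [401, 257, 99, 84, 1891] [[0.551, 0.201, 0.0], [0.639, 0.252, 0.005], [0.689, 0.353, 0.027]]
scene red [448, 213, 88, 70, 2619] [[0.374, 0.215, 0.0], [0.438, 0.29, 0.004], [0.513, 0.364, 0.027]]
side blue 1320 min [ 0.1305 -0.5743  0.0413] max [0.6121 0.0167 0.6653] med [ 0.5447 -0.1197  0.0773]
side brass 86 min [ 0.5392 -0.1794  0.0641] max [ 0.608  -0.1606  0.0822] med [ 0.5515 -0.1707  0.0792]
[[370, 212], [371, 212], [368, 213], [369, 213]]
side white 491 min [ 0.1305 -0.5743  0.0132] max [0.7798 0.2942 0.6653] med [ 0.5935 -0.0103  0.0639]
side green [246, 133, 59, 40, 766] [[0.54, 0.195, 0.003], [0.614, 0.26, 0.012], [0.687, 0.353, 0.027]]
side red [196, 149, 58, 38, 1091] [[0.372, 0.207, 0.003], [0.446, 0.291, 0.006], [0.509, 0.357, 0.027]]
wrist blue 3467 min [ 0.519  -0.2146 -0.0017] max [0.6144 0.069  0.3835] med [ 0.5532 -0.0593  0.089 ]
wrist brass 354 min [ 0.5384 -0.1781  0.0755] max [ 0.6085 -0.1579  0.0812] med [ 0.5521 -0.1673  0.0784]
[[268, 332], [269, 332], [270, 332], [271, 332]]
wrist white 1873 min [ 0.5538 -0.1076  0.0721] max [0.5995 0.069  0.3835] med [ 0.5738 -0.0782  0.078 ]
```

View pics/scene0z.png

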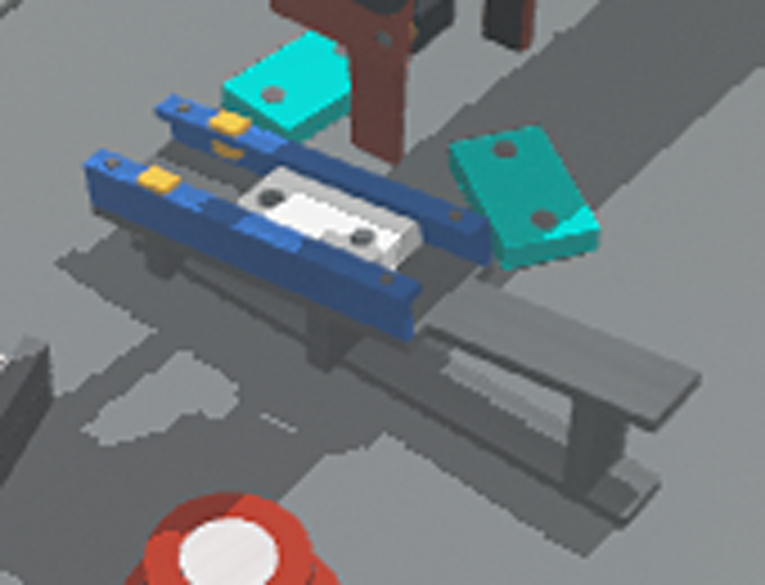

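View pics/side0z.png

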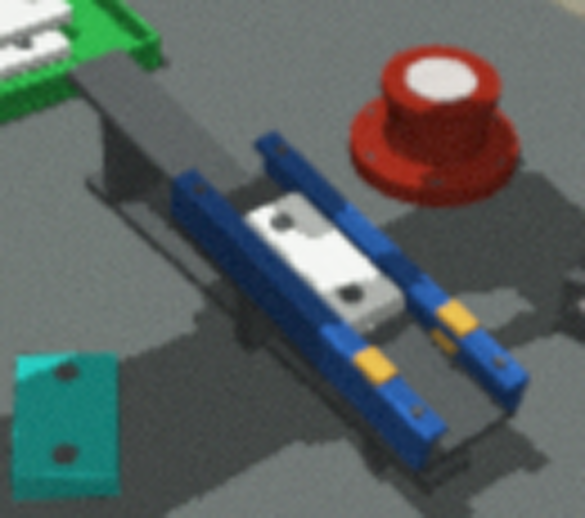

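View pics/wrist0z.png

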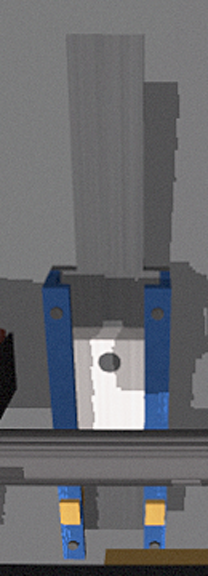

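```bash
cat >> h.py <<'E'
S=0.14
def chuteT(x0,y0,yaw):
    # x uphill, z square to the track
    h=np.array([np.cos(yaw),np.sin(yaw),0]); X=h*np.cos(S)+np.array([0,0,np.sin(S)]); Y=np.cross([0,0,1],h); Z=np.cross(X,Y)
    T=np.eye(4); T[:3,:3]=np.c_[X,Y,Z]; T[:3,3]=[x0,y0,.065]; return T
def onplane(d,uv,T,h):
    c,D=rays(d,uv); R=T[:3,:3]; o=T[:3,3]; cl=R.T@(c-o); Dl=D@R
    t=(h-cl[2])/Dl[:,2]; return cl+t[:,None]*Dl
E
python3 - <<'E'
import numpy as np,cv2
from h import *
P={}
for n,(a,b,c,e) in dict(scene=(250,140,420,270),side=(270,145,400,260),wrist=(230,150,360,380)).items():
    d=dict(np.load(n+"0.npz")); f=d["frame"]; hsv=cv2.cvtColor(f,cv2.COLOR_BGR2HSV)
    roi=np.zeros(f.shape[:2],bool); roi[b:e,a:c]=1
    m=((cv2.inRange(hsv,(105,120,40),(125,255,255))>0)|(cv2.inRange(hsv,(15,100,120),(30,255,255))>0))&roi
    v,u=np.nonzero(m); p=world(d,np.c_[u,v])
    k=(p[:,2]<.12)&(p[:,2]>.04)&(p[:,0]>.52)&(p[:,0]<.63); p=p[k]
    T=chuteT(.5735,-.043,np.pi/2); q=(p-T[:3,3])@T[:3,:3]
    top=np.abs(q[:,2]-.027)<.0035
    t=q[top]
    print(n,len(t),"topz",np.median(t[:,2]).round(4))
    # slope check & lateral line fit
    for s in (1,-1):
        g=t[np.sign(t[:,1])==s]
        lo,hi=[],[]
        xs=np.arange(-.15,.03,.01)
        for x in xs:
            w=g[np.abs(g[:,0]-x)<.006]
            lo.append(w[:,1].min() if len(w)>3 else np.nan);hi.append(w[:,1].max() if len(w)>3 else np.nan)
        lo,hi=np.array(lo),np.array(hi)
        for nm,e_ in(("lo",lo),("hi",hi)):
            ok=~np.isnan(e_); 
            if ok.sum()>4: print(s,nm,"slope,at0",np.polyfit(xs[ok],e_[ok],1).round(4),"n",ok.sum())
        print("  x range",np.percentile(g[:,0],[.5,99.5]).round(4),"zslope",np.polyfit(g[:,0],g[:,2],1).round(4))
E
```

```text
scene 765 topz 0.0275
1 lo slope,at0 [-0.0091  0.0166] n 18
1 hi slope,at0 [0.0064 0.0321] n 18
  x range [-0.1672  0.0415] zslope [-0.0009  0.0274]
-1 lo slope,at0 [-0.0067 -0.0395] n 18
-1 hi slope,at0 [-0.0146 -0.0248] n 18
  x range [-0.1692  0.0401] zslope [-0.0028  0.027 ]
side 785 topz 0.0281
1 lo slope,at0 [0.0102 0.0221] n 17
1 hi slope,at0 [-0.0126  0.0343] n 17
  x range [-0.1707  0.0372] zslope [0.0016 0.0279]
-1 lo slope,at0 [ 0.004  -0.0361] n 17
-1 hi slope,at0 [-0.0047 -0.022 ] n 17
  x range [-0.1709  0.0363] zslope [0.0005 0.0279]
wrist 3402 topz 0.0268
1 lo slope,at0 [-0.0045  0.0198] n 15
1 hi slope,at0 [-0.0064  0.0341] n 15
  x range [-0.1676  0.0401] zslope [-0.0036  0.0267]
-1 lo slope,at0 [-0.0088 -0.0366] n 15
-1 hi slope,at0 [-0.0071 -0.0233] n 15
  x range [-0.1572  0.0396] zslope [-0.0028  0.0269]
```

```bash
python3 - <<'E'
import numpy as np,cv2
from h import *
T=chuteT(.575,-.0435,np.pi/2-.005)
for n in ("scene","side","wrist"):
    d=dict(np.load(n+"0.npz"))
    vv,uu=np.mgrid[0:400,0:640]; p=world(d,np.c_[uu.ravel(),vv.ravel()]); q=(p-T[:3,3])@T[:3,:3]
    k=(abs(q[:,1])<.02)&(q[:,0]>-.17)&(q[:,0]<.06)&(q[:,2]>-.006)&(q[:,2]<.024)
    t=q[k]; 
    for a in np.arange(-.12,.045,.01):
        w=t[abs(t[:,0]-a-.005)<.005]; print(n,round(a*1e3),len(w),(np.median(w[:,2])*1e3).round(1) if len(w) else None,end="; ")
    top=t[(abs(t[:,2]-.0185)<.0035)]; print("\n",n,"top x",np.percentile(top[:,0],[1,99]).round(4))
    k=(q[:,0]>.05)&(q[:,0]<.2)&(abs(q[:,1])<.04)&(abs(q[:,2])<.004); b=q[k]
    if len(b): print(" bay",len(b),"x",np.percentile(b[:,0],[1,99]).round(4),"y",np.percentile(b[:,1],[2,98]).round(4),"z",np.median(b[:,2]).round(4))
E
```

```text
scene -120 21 0.9; scene -110 10 1.3; scene -100 0 None; scene -90 23 18.2; scene -80 35 18.6; scene -70 41 19.0; scene -60 40 18.6; scene -50 43 18.2; scene -40 33 19.0; scene -30 45 18.7; scene -20 37 18.5; scene -10 46 18.2; scene 0 69 10.9; scene 10 23 0.4; scene 20 40 0.4; scene 30 53 0.3; scene 40 51 0.1; 
 scene top x [-0.0867  0.0041]
 bay 783 x [0.0517 0.1709] y [-0.0219  0.0184] z 0.0004
side -120 29 1.2; side -110 27 1.1; side -100 29 1.4; side -90 79 17.8; side -80 49 19.5; side -70 42 19.2; side -60 47 19.4; side -50 42 19.0; side -40 39 19.2; side -30 42 18.9; side -20 38 19.3; side -10 41 19.6; side 0 3 18.6; side 10 15 1.1; side 20 24 1.0; side 30 24 1.6; side 40 22 1.4; 
 side top x [-0.088  -0.0003]
 bay 458 x [0.0523 0.1685] y [-0.019   0.0198] z 0.0013
wrist -120 0 None; wrist -110 0 None; wrist -100 0 None; wrist -90 0 None; wrist -80 0 None; wrist -70 53 17.4; wrist -60 307 17.7; wrist -50 323 17.6; wrist -40 335 17.7; wrist -30 334 17.6; wrist -20 358 17.8; wrist -10 374 17.7; wrist 0 706 4.2; wrist 10 369 0.0; wrist 20 385 -0.1; wrist 30 400 -0.0; wrist 40 403 -0.0; 
 wrist top x [-0.061   0.0028]
 bay 6177 x [0.0515 0.1697] y [-0.019   0.0191] z -0.0002
```

```bash
cat >> h.py <<'E'
from scipy.spatial.transform import Rotation as Rn
T=chuteT(.575,-.0435,np.pi/2-.005)
RT=np.c_[T[:3,0],-T[:3,1],-T[:3,2]]
def quat(R):
    q=Rn.from_matrix(R).as_quat(); return np.r_[q[3],q[:3]]
QC=quat(RT)
def cp(x,y,z): return T[:3,:3]@np.array([x,y,z])+T[:3,3]   # chute -> world
def tip(x,z,y=0): return cp(x,y,z+.008)                     # TCP for tips at height z
def rc(p): return T[:3,:3].T@(np.asarray(p)-T[:3,3])
E
python3 - <<'E'
from bench import *
from h import *
close()
move_to(tip(-.104,.08),QC)
move_l(tip(-.104,.035),.1)
for n in("side","scene"):
    d=get_image(n); a=(270,145,400,260) if n=="side" else (250,120,420,270)
    cv2.imwrite(f"pics/{n}1.png",cv2.resize(d["frame"][a[1]:a[3],a[0]:a[2]],None,fx=4.5,fy=4,interpolation=cv2.INTER_CUBIC))
s=state(); print(s["time"],rc(s["ee_pos"]),s["ft_force"],s["finger_gap"],s["joint_pos"])
E
```

```text
2.9667 [-0.10389265 -0.00051885  0.04405826] [ 0.41360208 -0.24833781  0.26619898] 0.0005793584136179922 [-0.39100306  0.12971264  1.43679978  0.12980885  1.62603174 -0.38247822]
```

```bash
python3 - <<'E'
# trays
from h import *
for n in("scene","side"):
    d=dict(np.load(n+"0.npz")); hsv=cv2.cvtColor(d["frame"],cv2.COLOR_BGR2HSV)
    for nm,lo,hi in [("green",(45,120,50),(75,255,255)),("red",(0,170,80),(8,255,255))]:
        m=cv2.inRange(hsv,lo,hi); 
        v,u=np.nonzero(m); p=world(d,np.c_[u,v])
        k=(p[:,2]>.020)&(p[:,2]<.03)&(p[:,1]>.17)&(p[:,1]<.42)&(p[:,0]>.3)
        r=cv2.minAreaRect(p[k][:,:2].astype(np.float32)); print(n,nm,k.sum(),r)
        f=(p[:,2]<.008)&(p[:,2]>.0)&(p[:,1]>.17)&(p[:,1]<.42)&(p[:,0]>.3); print(" floor z",np.median(p[f][:,2]))
E
```

```text
scene green 485 ((0.6173466444015503, 0.27725234627723694), (0.15031994879245758, 0.1430363655090332), 85.0209732055664)
 floor z 0.004338138927342028
scene red 438 ((0.4411488175392151, 0.28850317001342773), (0.15037038922309875, 0.1448759287595749), 85.97103118896484)
 floor z 0.0040681256232842355
side green 228 ((0.6142081618309021, 0.27436354756355286), (0.1539430469274521, 0.1401640772819519), 85.00849151611328)
 floor z 0.00571326299467062
side red 270 ((0.43914756178855896, 0.28499260544776917), (0.15258276462554932, 0.13847807049751282), 85.84317016601562)
 floor z 0.005916128625971573
```

View pics/side1.png

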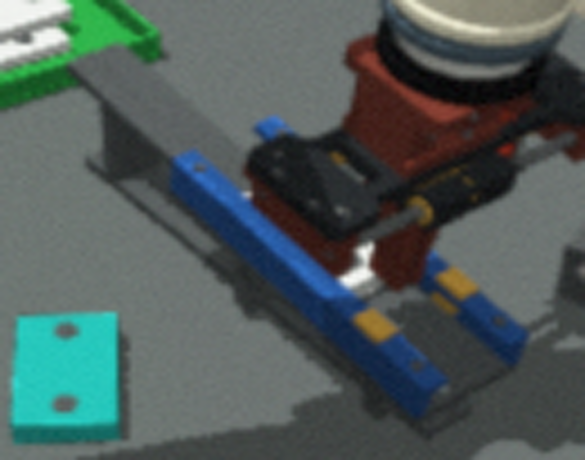

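View pics/scene1.png

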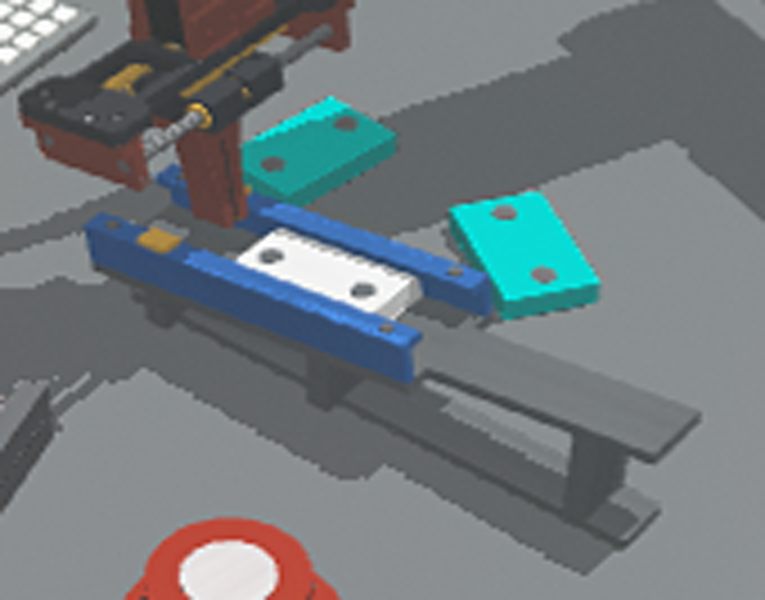

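The fingertips (about (225,215) in the scene crop) are centred over the slot, just downhill of the blank's lower edge at (240,250). I'll descend and push.

```bash
python3 - <<'E'
from bench import *
from h import *
move_l(tip(-.104,.004),.06); s=state(); print(s["time"],rc(s["ee_pos"]).round(4),s["ft_force"].round(2))
if np.linalg.norm(s["ft_force"])<10:
    for x in (-.08,-.04,0,.038):
        move_l(tip(x,.004),.05); s=state(); print(s["time"],rc(s["ee_pos"]).round(4),s["ft_force"].round(2))
        if np.linalg.norm(s["ft_force"])>25: break
for n in("side","scene"):
    d=get_image(n); np.savez(n+"2.npz",**d); a=(270,125,400,260) if n=="side" else (250,120,440,270)
    cv2.imwrite(f"pics/{n}2.png",cv2.resize(d["frame"][a[1]:a[3],a[0]:a[2]],None,fx=4,fy=4,interpolation=cv2.INTER_CUBIC))
E
```

```text
3.6333 [-0.104   0.      0.0119] [-0.39  0.6   0.37]
4.2667 [-0.0795  0.      0.012 ] [-0.72  0.51  0.  ]
5.2167 [-0.0399 -0.0001  0.0121] [0.73 1.05 0.08]
6.1667 [ 0.0001 -0.      0.012 ] [-0.24  0.22 -0.01]
7.075 [ 0.0381 -0.      0.0121] [-0.21  0.75 -1.06]
```

View pics/scene2.png

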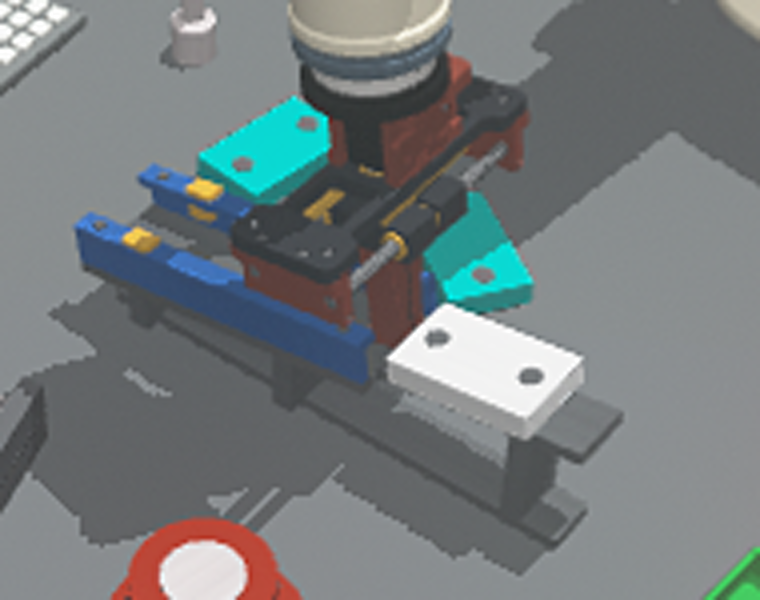

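The blank, with its top corners at about (390,355) and (580,360) in the crop, has left the rails. Now I'll measure it.

```bash
cat >> h.py <<'E'
def blank(d,xlo=.0,show=True):
    vv,uu=np.mgrid[0:400,0:640]; uv=np.c_[uu.ravel(),vv.ravel()]; p=world(d,uv); q=(p-T[:3,3])@T[:3,:3]
    hsv=cv2.cvtColor(d["frame"],cv2.COLOR_BGR2HSV).reshape(-1,3)
    k=(hsv[:,1]<60)&(hsv[:,2]>100)&(q[:,0]>xlo)&(q[:,0]<.2)&(abs(q[:,1])<.045)&(abs(q[:,2]-.018)<.004)
    r=onplane(d,uv[k],T,.018)
    rect=cv2.minAreaRect((r[:,:2]*1e3).astype(np.float32)); return k.sum(),rect,np.percentile(r,[.5,99.5],axis=0)[:,:2].round(4),np.median(q[k][:,2])
E
python3 - <<'E'
from h import *
for n in("scene","side"):
    d=dict(np.load(n+"2.npz")); print(n,blank(d))
E
```

```text
scene (np.int64(783), ((97.72872924804688, -3.146625518798828), (93.99272918701172, 60.84103775024414), 0.0830976665019989), array([[ 0.0511, -0.0321],
       [ 0.1439,  0.0273]]), np.float64(0.01833798850158126))
side (np.int64(84), ((83.85215759277344, -3.5079803466796875), (20.791547775268555, 90.31580352783203), 54.151329040527344), array([[ 0.0485, -0.0228],
       [ 0.1246,  0.0294]]), np.float64(0.019427655788440502))
```

View pics/side2.png

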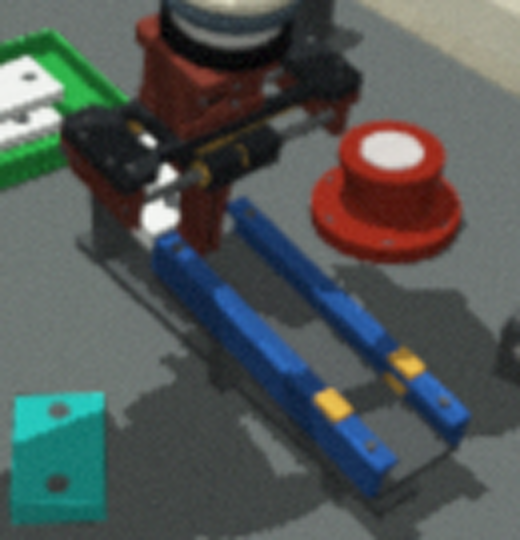

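```bash
python3 - <<'E'
from bench import *
from h import *
move_l(tip(.028,.004),.08); move_l(tip(.028,.12),.2); gripper_open()
move_l(tip(.04,.15),.2)
for n in("wrist","scene","side"):
    d=get_image(n); np.savez(n+"3.npz",**d); cv2.imwrite(f"pics/{n}3.png",d["frame"]); print(n,blank(d))
    print(pix(d,[cp(x,y,.018) for x in(.052,.142) for y in(-.028,.028)]).round().tolist())
s=state(); print(s["time"],s["finger_gap"],s["ft_force"].round(2))
E
```

```text
wrist (np.int64(6521), ((96.40489196777344, 0.6646308898925781), (55.73667526245117, 89.47936248779297), 89.95598602294922), array([[ 0.0526, -0.0269],
       [ 0.1411,  0.028 ]]), np.float64(0.017832356928871928))
[[354.0, 177.0], [291.0, 177.0], [356.0, 71.0], [289.0, 71.0]]
scene (np.int64(778), ((98.71952056884766, -3.155130386352539), (92.95697784423828, 60.860923767089844), 0.0830976665019989), array([[ 0.0526, -0.0321],
       [ 0.1435,  0.0273]]), np.float64(0.018445987600316332))
[[346.0, 209.0], [361.0, 195.0], [381.0, 224.0], [396.0, 209.0]]
side (np.int64(547), ((94.8665771484375, 0.34746742248535156), (93.49365997314453, 59.29542922973633), 0.9065867066383362), array([[ 0.0484, -0.0285],
       [ 0.1407,  0.03  ]]), np.float64(0.019372691401750113))
[[325.0, 175.0], [307.0, 183.0], [305.0, 155.0], [287.0, 162.0]]
10.0167 0.08774105333792863 [-0.01 -0.27 -0.33]
```

View pics/wrist3.png

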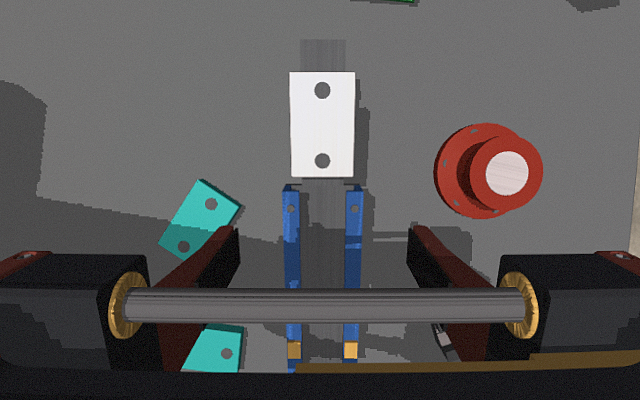

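The blank spans wrist pixels (290–355, 72–177). It is fully in the bay, square to the track, and about 12 mm above the rail end. I'll grasp it now.

```bash
python3 - <<'E'
from bench import *
from h import *
move_l(tip(.0965,.06),.15); move_l(tip(.0965,.002),.06)
s=state(); print(s["time"],rc(s["ee_pos"]).round(4),s["ft_force"].round(2))
close(); s=state(); print(s["time"],s["finger_gap"],s["ft_force"].round(2))
if .053<s["finger_gap"]<.060:
    move_l(tip(.0965,.022),.05); move_l(tip(.0965,.10),.12); s=state(); print(s["time"],s["finger_gap"],s["ft_force"].round(2))
for n in("scene","side","wrist"):
    d=get_image(n); np.savez(n+"4.npz",**d); cv2.imwrite(f"pics/{n}4.png",d["frame"])
E
```

```text
11.9917 [ 0.0965 -0.0003  0.0106] [-0.07 -0.18  0.21]
12.5917 0.05587077596193259 [0.79 0.04 1.56]
13.9417 0.05548721678003462 [ 0.38  0.77 -2.7 ]
```

View pics/scene4.png

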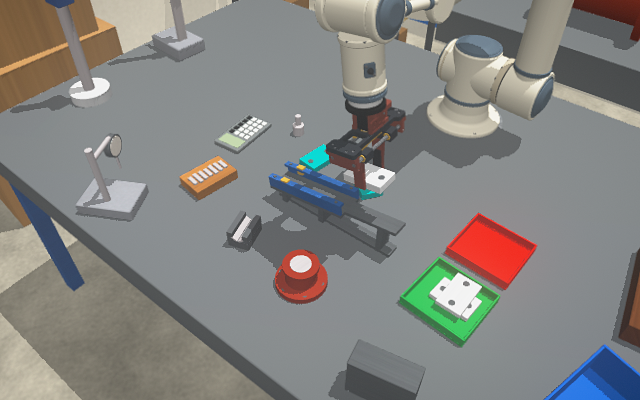

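View pics/wrist4.png

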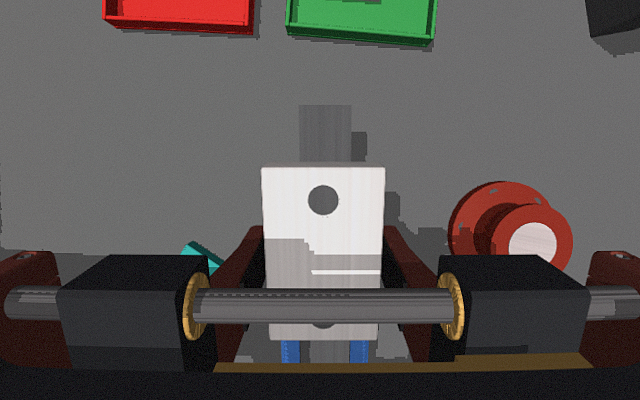

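```bash
python3 - <<'E'
from bench import *
from h import *
d=dict(np.load("wrist4.npz")); s=state()
w=s["ee_rot"]; R=Rn.from_quat(np.r_[w[1:],w[0]]).as_matrix(); p0=s["ee_pos"]
vv,uu=np.mgrid[165:286:2,200:440:2]; p=world(d,np.c_[uu.ravel(),vv.ravel()]); q=(p-p0)@R
hsv=cv2.cvtColor(d["frame"],cv2.COLOR_BGR2HSV)[165:286:2,200:440:2].reshape(-1,3)
k=(hsv[:,1]<50)&(abs(q[:,2]+.010)<.012)&(abs(q[:,0])<.06)&(abs(q[:,1])<.026)&((hsv[:,2]>120))
A=np.c_[q[k][:,0],q[k][:,1],np.ones(k.sum())]; c,res,_,_=np.linalg.lstsq(A,q[k][:,2],rcond=None)
print(k.sum(),"slopes",c[:2].round(4),"top z in tool",c[2].round(4),"x",q[k][:,0].min().round(4),q[k][:,0].max().round(4), "rms",np.std(q[k][:,2]-A@c).round(4))
for th in(-4.1,175.9):
    t=np.deg2rad(th); RD=np.c_[[np.cos(t),np.sin(t),0],[np.sin(t),-np.cos(t),0],[0,0,-1]]
    j=inverse_kinematics([.4405,.287,.12],quat(RD)); print(th,j); print(inverse_kinematics([.4405,.287,.014],quat(RD)))
print(s["joint_pos"])
E
```

```text
3192 slopes [ 0.0014 -0.0009] top z in tool -0.0076 x -0.0135 0.0451 rms 0.0007
-4.1 [ 5.12736561e-01 -1.02934141e-01  1.61949847e+00 -4.44089210e-16
  1.62502832e+00  2.15509139e+00]
[ 5.12736561e-01 -3.96750143e-02  1.75098300e+00 -4.44089210e-16
  1.43028467e+00  2.15509139e+00]
175.9 [ 5.12736561e-01 -1.02934141e-01  1.61949847e+00 -4.44089210e-16
  1.62502832e+00 -9.86501266e-01]
[ 5.12736561e-01 -3.96750143e-02  1.75098300e+00 -4.44089210e-16
  1.43028467e+00 -9.86501266e-01]
[-0.07751263  0.0208343   1.39187054  0.14162391  1.7397823  -0.04936051]
```

```bash
python3 - <<'E'
from bench import *
from h import *
t=np.deg2rad(175.9); RD=np.c_[[np.cos(t),np.sin(t),0],[np.sin(t),-np.cos(t),0],[0,0,-1]]; Q=quat(RD)
X,Y=.4405,.287
move_to([X,Y,.14],Q); s=state(); print(s["time"],s["ee_pos"].round(4),s["finger_gap"],s["ft_force"].round(2))
move_l([X,Y,.05],.12)
for n in("scene","side","wrist"):
    d=get_image(n); np.savez(n+"5.npz",**d); cv2.imwrite(f"pics/{n}5.png",d["frame"][120:,240:] if n!="wrist" else d["frame"])
    if n=="side":cv2.imwrite(f"pics/{n}5.png",cv2.resize(d["frame"][80:220,150:350],None,fx=4,fy=4))
E
```

```text
15.2083 [0.4409 0.2866 0.1401] 0.05591828552218676 [ 0.71 -0.26 -1.02]
```

View pics/side5.png

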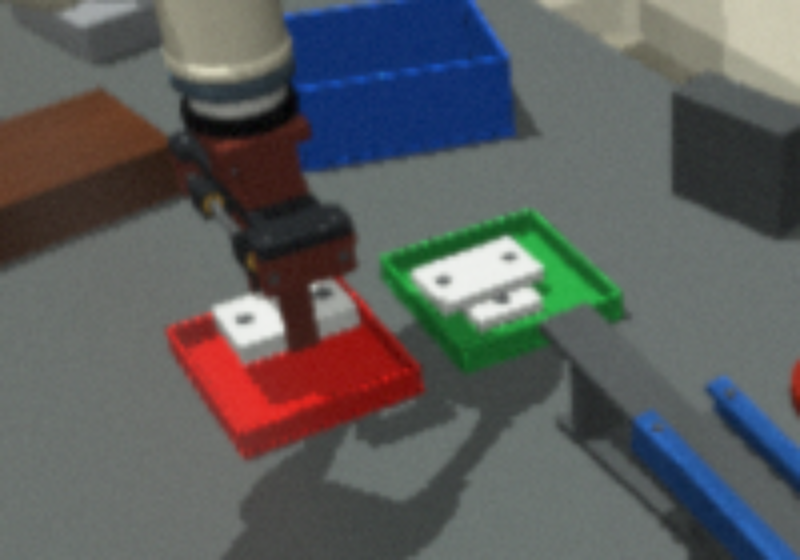

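View pics/wrist5.png

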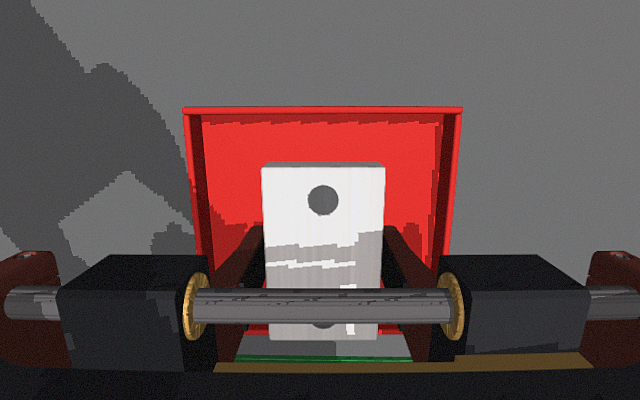

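View pics/scene5.png

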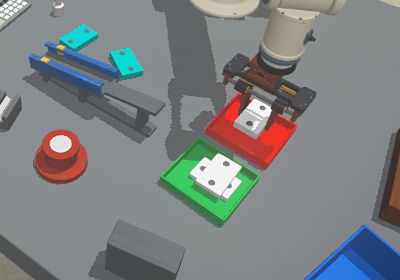

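The blank (wrist columns 262–385) sits midway between the tray walls (185–462) and parallel to them. I'll lower it until I feel contact.

```bash
python3 - <<'E'
from bench import *
from h import *
X,Y=.4405,.287
move_l([X,Y,.022],.08); hold(.3); f0=np.mean([state()["ft_force"] for _ in range(3)],0); print("base",f0.round(2))
z=.0175
move_l([X,Y,z],.03)
while z>.0125:
    hold(.15); s=state(); df=s["ft_force"][2]-f0[2]; print(z,s["ee_pos"][2].round(4),df.round(2))
    if df>3: break
    z-=.0007; move_l([X,Y,z],.02)
print(state()["time"],state()["finger_gap"])
E
```

```text
base [ 0.91 -0.27 -1.19]
0.0175 0.0175 -1.05
0.016800000000000002 0.0168 -0.38
0.016100000000000003 0.0161 -0.15
0.015400000000000004 0.0154 -0.83
0.014700000000000005 0.0147 -0.72
0.014000000000000005 0.014 -0.17
0.013300000000000006 0.014 6.12
19.9083 0.055667805021329855
```

```bash
python3 - <<'E'
from bench import *
from h import *
X,Y=.4405,.287
move_l([X,Y,.0138],.02)
gripper_open(); hold(.2); s=state(); print(s["time"],s["ft_force"].round(2),s["finger_gap"])
move_l([X,Y,.06],.06); move_l([X,Y,.2],.2); move_to([.42,.0,.25],s["ee_rot"]); hold(.3)
for n in("scene","side"):
    d=get_image(n); np.savez(n+"6.npz",**d); cv2.imwrite(f"pics/{n}6.png",d["frame"])
    vv,uu=np.mgrid[0:400,0:640]; uv=np.c_[uu.ravel(),vv.ravel()]; p=world(d,uv)
    hsv=cv2.cvtColor(d["frame"],cv2.COLOR_BGR2HSV).reshape(-1,3)
    k=(hsv[:,1]<60)&(hsv[:,2]>90)&(p[:,0]>.375)&(p[:,0]<.505)&(p[:,1]>.22)&(p[:,1]<.355)&(abs(p[:,2]-.022)<.005)
    g=onz(d,uv[k],.022); A=np.c_[p[k][:,:2]-p[k][:,:2].mean(0),np.ones(k.sum())]
    print(n,k.sum(),cv2.minAreaRect((g[:,:2]*1e3).astype(np.float32)),np.linalg.lstsq(A,p[k][:,2],rcond=None)[0].round(4))
print(state()["time"],state()["ee_pos"])
E
```

```text
21.0417 [-0.59  0.09 -0.16] 0.08762704544638784
scene 814 ((444.7348327636719, 288.7073669433594), (57.0666389465332, 94.35823822021484), 86.21501922607422) [-0.0006 -0.0088  0.0218]
side 384 ((440.3865966796875, 283.23663330078125), (64.83831787109375, 90.40371704101562), 85.2603530883789) [0.0044 0.0356 0.0234]
24.3333 [4.20094187e-01 4.17916334e-04 2.49894727e-01]
```

View pics/scene6.png

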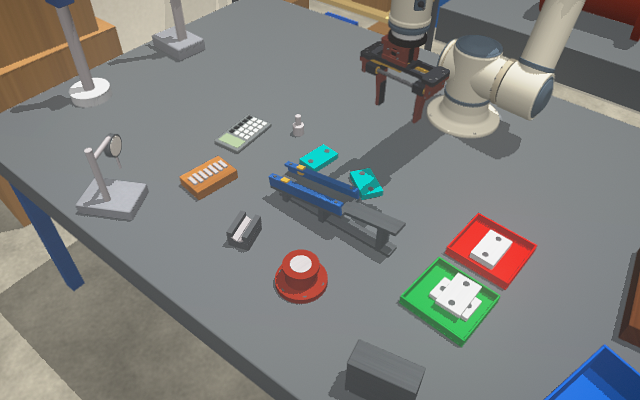

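View pics/side6.png

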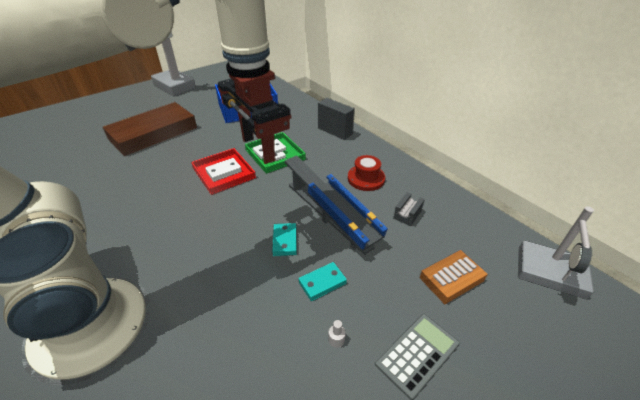

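The blank lies in the red tray, centred at about (491,248) in the scene view, with its two hole marks up. The other items are at the same pixels as in the first pictures.

```bash
python3 -c "
from bench import *
job_done(); print(state()['time'])"
```

```text
the job is handed in; nothing more can be done
the job is handed in; nothing more can be done
```

The oversize blank is out of the chute and lying flat, hole marks up, near the middle of the red tray. I handed the job in at about 24 s of the 59 s allowed.

- **Push:** I pushed the blank up the chute with the closed fingers through the slot. It ended with its lower end about 12 mm past the rail end and its upper end about 28 mm short of the end of the track. It was square to the track.
- **Lift and placing:** I gripped it across its width (55.9 mm gap), lifted it, and lowered it until it touched the tray floor. The contact force was about 6 N. Then I opened the fingers and backed away.
- **Last checks:** The scene camera puts its top face at 21.8 mm (22 expected), level to within 0.01 rad. It is centred near (0.442, 0.286), within a few mm of the tray's centre. By eye, the good blanks, turquoise look-alikes and bystanders were where they started.
- **Disagreement:** The side camera fitted a 0.036 rad tilt and a 65 mm width. I think pixels from the blank's side face got into that fit, since the scene view and the contact height both say it is flat. The two cameras also differ by about 5 mm on its position, but the blank has roughly 20 mm or more of room to each wall.

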